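Bolt the specimen locker's flap

TASK

Bolt the flap of the white specimen locker: slide its steel barrel bolt across, press it gently against the sprung buffer in the dark keeper just until the handle stands opposite the keeper's notch, and hold it there while you turn the handle all the way down into the notch. Feel for the notch and never force the bolt or its handle against the metal; let go with the handle fully down, and do not disturb the other things on the bench and the locker.

Things in the scene. Friction and masses are not known exactly. Their poses are not given: they have to be found in the camera images.
- case: Specimen locker: white steel box fixed to the bench, 220 (x) x 340 (y) x 110 mm high; origin at the centre of its underside. x points away from its front edge (roughly away from the robot), y along its length to the robot's left, z up. A steel barrel bolt lies along y on its top: rod axis at x = -85, z = 132 mm, 25 mm inside the front edge. A tip box and a jar stand behind the bolt.
- rail_end (a point): Left (+y) end of the steel guide rail's top edge, at x -99, y -5, z 154 mm of the locker. The rail runs 85 mm back along -y, 12 to 16 mm in front of the rod's axis, its top 22 mm above that axis. The dark keeper goes on to the left, 16.5 to 23 mm in front of the axis and as high. Rail and keeper stop the handle's stem at 0.3 to 0.5 rad of turn everywhere but in the keeper's notch.
- buffer_nominal (a point): Where the middle of the buffer's face would be, nominally (x -85, y 35, z 132 mm of the locker). Keeper, notch and buffer are one piece on slotted screws, clamped up to 15 mm either way along y of this; where is not measured: feel for it. Buffer: rubber, sprung, gives from 3 N, 1.6 N/mm, hard stop after 11 mm (20 N). Its end block is 148 mm high. Over 25 N of the bolt or handle on metal or buffer is forcing.
- knob (a point): Centre of the handle's steel knob, a cylinder 20 mm across, 22 mm long, axis parallel to the rod, so that its flat ends can be pinched along the locker's y; on a square stem 10 mm thick, 55 mm from the rod's axis. A light pinch (10 to 15 N) lets it pivot between the fingers. z axis: along the stem. Starts about 187 mm above the bench; fully down it is 30 mm in front of the locker's front face, about 134 mm up.
- bolt (a joint): Travel of the bolt along the locker's +y, m: 0 drawn back (stem at y -60 mm of the locker); starts at 0 to 0.010; 1 to 2 N friction. The rod's end meets the buffer at 0.075 (nominal, +-0.015). Past that meeting the stem fits the notch (14 mm wide) only from 2 to 6 mm on (buffer at 6 to 12.5 N): less or more and it lands on metal. Once down, the buffer leans it on the notch's side.
- handle (a joint): Turn of the handle about the rod, rad: 0 stem upright, growing as the knob goes over towards the locker's -x (its front, the robot's side); starts at -0.2 to 0.15; 1.54 is the stop, fully down in the notch, stem level. Light friction (about 1 N at the knob), stays where it is left. Held down on the rail or keeper, the stem feels over twice the force put on the knob.
- tip_box: grey pipette-tip box with a clear lid, 75 x 112 x 48 mm, origin at the centre of its underside; stands on the locker's top, leave it alone
- jar: small amber jar with a white cap, 48 mm across, 60 mm high, origin at the centre of its underside; stands on the locker's top, leave it alone
- wash_bottle: white plastic bottle, 64 mm across, 170 mm high, origin under its centre; on the bench, leave it alone
- reagent: amber bottle, 70 mm across, 150 mm high, origin under its centre; on the bench, leave it alone

How it is judged:
By the outcome, as a careful person would: the job done as asked, in the order asked, and still so for the second after the job is handed in, with the robot touching nothing.
It also fails if it takes over 50 s, if anything falls off the work surface, if the arm or the gripper's body presses on something with over 40 N, if the wrist force passes 120 N, or if a joint passes its speed limit or range.

ROBOT

A 7-joint arm with a two-finger parallel gripper is mounted at the origin on the work surface. World frame = base frame: x ahead of the robot, y to its left, z up, the work surface at z = 0. Lengths are in m, angles in degrees, forces in N, time in s.
With the tool pointing down it reaches from about 0.425 to 0.875 m from the base axis. Payload 4.7 kg.
Tool frame: the origin (TCP) lies midway between the tips of the shut fingers; the grasp point (between the pads) lies 19 mm behind it; z points along the fingers, y is the direction in which the jaws open and shut (so a half turn about z gives the same grasp; the last joint's range is limited). The gripper opens to 87 mm and grips with 3 to 60 N. Pads are 19 mm wide; open, the fingers measure 117 mm over their backs; the gripper's body (75 mm by 190 mm) begins 51 mm behind the grasp point.
Start: joints at [-64.395, 18.392, -4.016, 83.108, 1.295, 78.541, -3.26], TCP at [0.273, 0.59, 0.223] pointing down, gripper open.
Joint ranges: [-163.93, 163.93], [-17.29, 119.83], [-79.2, 71.16], [3.27, 140.29], [-89.18, 269.18], [5.43, 117.66], [-154.24, 154.24]. Speed limits (degrees/s): [147.25, 147.25, 180, 180, 180, 180, 180].

INTERFACE

Orientations are given as [roll, pitch, yaw] about the fixed x, y, z axes, in that order (R = Rz(yaw) Ry(pitch) Rx(roll)).
In Python, from cell import env gives the robot as it stands. The module is installed in compiled form; this text tells all that it offers.
- The arm moves only by the tool servo_tool, never from a script. Its argument "plan" is a list of rows, each a list of 3 entries, a list of its own where there are three numbers: the opening, from 0 (shut) to 1 (fully open), then the shift along the tool's x, y, z in cm, then the turn, a rotation vector about the tool's x, y, z in degrees. A call has 1 to 20 rows; each row shifts and turns the pose as measured when the row begins, along the tool's axes as they then stand; what a row does not reach is not made up. A row lasts 1/12 s, in which the tool goes at most 41.7 mm and 7.16 degrees, less where a joint would pass 70% of its speed; a pose out of reach is approached as far as the arm can. A call is refused whole if a number of a shift passes 4.17 or a number of a turn 7.16, either way. A call with a gripper value outside its range is refused whole. The fingers move at their own pace and stop on an object; "force" is the grip in N (left out, the last holds). Time passes only in rows, so rows that do not move let the fingers close. It gives the time, the measured TCP pose, the force and the opening at its end, in the units of the state.
- env.get_obs(): the state, without advancing time (a new reading comes with each control period).
- env.read_camera(name): name is "scene" or "top" or "wrist"; returns a dict with "image" (384x512x3 uint8, blue, green, red), "fx", "fy", "cx", "cy" (pixels), "rvec" (rotation vector, rad) and "tvec" (3), from world to camera coordinates, as OpenCV has them; the wrist camera has in their place "T_tool_cam" (4x4, takes a point from camera to tool coordinates, whose origin is the TCP and whose axes are the flange's). Camera axes: x right, y down, z forward; pixel columns grow to the right and rows downward; lengths in m; the calibration is good to about 2 mm. A picture is of the moment at which its call begins: read the wrist's pose just before it. There is no depth.
- env.sign_off(): hands the job in, once; it reports no verdict.
The state is a dict: "time_s": time; "qpos": joint angles; "joint_velocities": joint speeds; "effort": joint torques, N m; "tool_pos": TCP position; "tool_rot": TCP orientation; "force": force on the tool from outside, world axes, zero at the start; "wrist_torque": the same for the moment, N m; "grip_width": finger opening in m.
Only numpy, scipy, OpenCV 4.12 (cv2) and the standard library are available. Lean on these libraries where they do the work, as an engineer would, in place of code of your own. Each camera call takes 0.05 s, during which the arm holds its last target. There are 200 camera calls.

## Working session

There is one attempt and no reset: what is moved stays moved. The work goes in short steps, Python scripts to look and compute and a tool call to move; the robot and the scene stay as the last step left them, time stands still between calls to the robot, and variables do not carry over. Pictures are saved under pics/ and viewed, about 8 in all and at most 12, crops included, and the job is handed in when it is done.

Besides the shell and the picture viewer there is one more tool, called after ">>>" as a command line: name --argument value ..., lists and objects as JSON in quotes. servo_tool: Moves the arm, as the interface text tells. Its arguments: {"type":"object","properties":{"plan":{"type":"array"},"force":{"type":"number"}},"required":["plan"]}

```bash
mkdir -p pics
python3 - <<'E'
from cell import env
import cv2
o=env.get_obs(); print(o)
for n in("scene","top"):
    c=env.read_camera(n); cv2.imwrite(f"pics/{n}0.png",c["image"]); print(n,c["fx"],c["cx"],c["cy"],c["rvec"],c["tvec"])
c=env.read_camera("wrist");print(c["fx"],c["T_tool_cam"])
E
```

```text
{'time_s': 0.0, 'qpos': array([-64.39580572,  18.43662646,  -4.01520966,  83.17308274,
         1.29481756,  78.54094979,  -3.26072622]), 'joint_velocities': array([ 0.02583313,  0.00540657, -0.05716424,  0.01314088,  0.11358215,
        0.09682705, -0.01875254]), 'effort': array([ 6.51388964e-04, -4.91282952e+01, -4.03383784e-01, -3.12533498e+01,
       -6.38823118e-02,  4.36074135e-02,  1.99848596e-04]), 'tool_pos': array([0.27242801, 0.58956082, 0.22150499]), 'tool_rot': array([-1.79894570e+02,  5.63638375e-03,  1.55204452e+02]), 'force': array([-0.29308023, -0.63596527,  1.12322128]), 'wrist_torque': array([ 0.026606  , -0.05537188, -0.05951244]), 'grip_width': 0.08718610444683512}
scene 423.31657130730315 255.84746168388855 192.27547581474292 [ 1.9352514   1.61223022 -0.59637516] [-0.0986337  -0.37313426  1.9517392 ]
top 401.1701135914164 240.2818763247193 187.24059957218174 [ 2.14981339 -2.18540206  0.10144549] [0.00339892 0.62003187 1.32258056]
339.99119587874566 [[-1.30458989e-04 -9.54846302e-01 -2.97100191e-01  8.16825371e-02]
 [ 9.99999151e-01 -5.09808400e-04  1.19935900e-03  5.38870499e-04]
 [-1.29666768e-03 -2.97099782e-01  9.54845557e-01 -1.61004053e-01]
 [ 0.00000000e+00  0.00000000e+00  0.00000000e+00  1.00000000e+00]]
```

View pics/scene0.png

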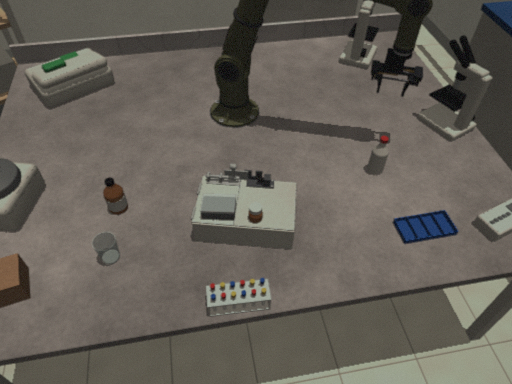

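View pics/top0.png

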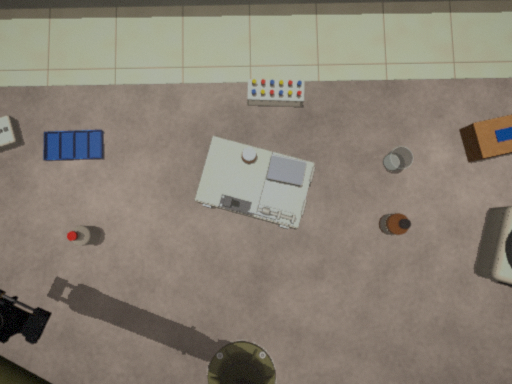

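Run:
```python
import cv2,numpy as np
t=cv2.imread("pics/top0.png")[125:240,185:325]; s=cv2.imread("pics/scene0.png")[155:255,185:305]
r=lambda i:cv2.resize(i,None,fx=5.5,fy=5.5,interpolation=cv2.INTER_CUBIC)[:600]
cv2.imwrite("pics/tc.png",cv2.resize(t,(700,575),interpolation=cv2.INTER_CUBIC))
cv2.imwrite("pics/sc.png",cv2.resize(s,(720,600),interpolation=cv2.INTER_CUBIC))
```

```text
(no output)
```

View pics/tc.png

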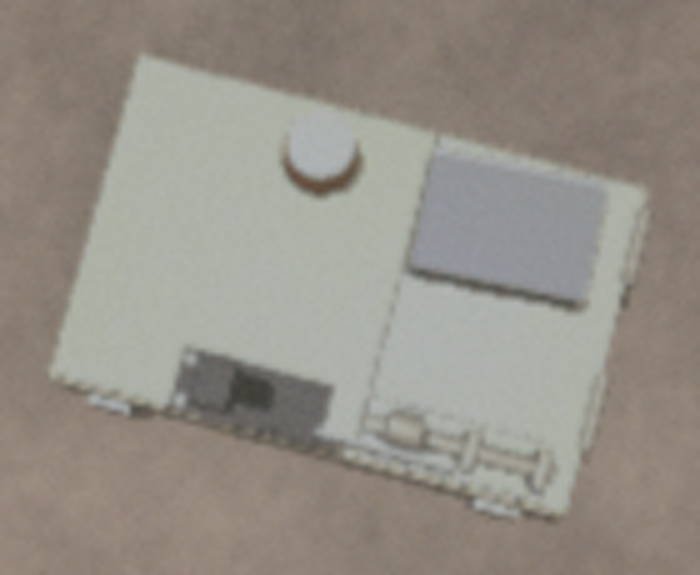

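View pics/sc.png

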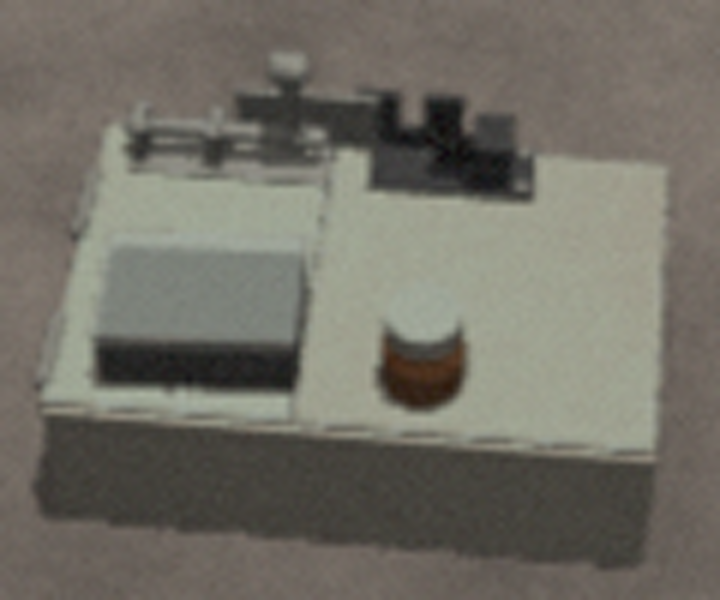

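```bash
cat > h.py <<'E'
from cell import env
import cv2,numpy as np
from scipy.optimize import least_squares
from scipy.spatial.transform import Rotation as R
def proj(c,P):
    K=np.array([[c["fx"],0,c["cx"]],[0,c["fy"],c["cy"]],[0,0,1.]])
    return cv2.projectPoints(np.array(P,float).reshape(-1,1,3),np.array(c["rvec"]),np.array(c["tvec"]),K,None)[0][:,0]
def loc(p,P): return np.array([p[0],p[1],0])+np.array(P)@R.from_euler('z',p[2]).as_matrix().T
E
python3 - <<'E'
from h import *
T,S=env.read_camera("top"),env.read_camera("scene")
C=np.array([[.11,.17,.11],[.11,-.17,.11],[-.11,-.17,.11],[-.11,.17,.11]])
t=np.array([[141,55],[648,187],[566,517],[52,375]])/5-.4+[185,125]
s=np.array([[655,457],[42,405],[110,122],[668,168]])/6-.4+[185,155]
kt=np.array([408,427])/5-.4+[185,125]; ks=np.array([288,68])/6-.4+[185,155]
def f(p,sel="ts"): return np.r_[(proj(T,loc(p,C))-t).ravel() if "t" in sel else [],(proj(S,loc(p,C))-s).ravel() if "s" in sel else []]
for sel in("t","s","ts"):
    r=least_squares(f,[.55,0,-.2],args=(sel,)); print(sel,r.x,np.round(r.fun,1))
p=r.x
g=lambda q:np.r_[proj(T,loc(p,[[-.085-.055*np.sin(q[1]),-.06+q[0],.132+.055*np.cos(q[1])]]))[0]-kt,proj(S,loc(p,[[-.085-.055*np.sin(q[1]),-.06+q[0],.132+.055*np.cos(q[1])]]))[0]-ks]
k=least_squares(g,[.005,0]);print(k.x,k.fun)
th=k.x[1];print("knob",loc(p,[[-.085-.055*np.sin(th),-.06+k.x[0],.132+.055*np.cos(th)]]))
E
```

```text
t [ 0.63143005 -0.05365444 -0.27924879] [-0.3 -1.   0.9 -0.4  0.3  0.5 -1.   0.8]
s [ 0.6332828  -0.05365223 -0.2828224 ] [ 0.5  0.6 -0.9  0.5 -0.2 -0.6  0.7 -1. ]
ts [ 0.63207801 -0.05361793 -0.28064533] [-0.2 -1.3  0.9 -0.5  0.3  0.4 -1.   0.6  0.5  0.2 -0.9  0.3 -0.3 -0.8
  0.5 -1.3]
[0.00490813 0.00913039] [-0.1377588   0.23507013 -0.11465778  0.41186133]
knob [[ 0.53466184 -0.0828724   0.18699771]]
```

>>> servo_tool --plan '[[0.7,[0,0,-4],[0,0,-4.3]],[0.7,[0,0,-4],[0,0,-4.3]],[0.7,[-2.2,-2.8,0],[0,0,0]],[0.7,[-2.2,-2.8,0],[0,0,0]],[0.7,[-2.2,-2.8,0],[0,0,0]],[0.7,[-2.2,-2.8,0],[0,0,0]],[0.7,[-2.2,-2.8,0],[0,0,0]],[0.7,[-2.2,-2.8,0],[0,0,0]]]' --force 12

```text
time_s: 0.92
tool_pos: [0.35, 0.3933, 0.302]
tool_rot: [-179.8, -0.3, 165.3]
force: [0.9, 0.3, 0.2]
grip_width: 0.0609
```

>>> servo_tool --plan '[[0.6,[-2.3,-3.0,0],[0,0,0]],[0.6,[-2.3,-3.0,0],[0,0,0]],[0.6,[-2.3,-3.0,0],[0,0,0]],[0.6,[-2.3,-3.0,0],[0,0,0]],[0.6,[-2.3,-3.0,0],[0,0,0]],[0.6,[-2.3,-3.0,0],[0,0,0]],[0.6,[-2.3,-3.0,0],[0,0,0]],[0.6,[-2.3,-3.0,0],[0,0,0]],[0.6,[-2.3,-3.0,0],[0,0,0]],[0.6,[-2.3,-3.0,0],[0,0,0]],[0.6,[-2.3,-3.0,0],[0,0,0]],[0.6,[-1.5,-2,0],[0,0,0]],[0.6,[0,0,0],[0,0,0]],[0.6,[0,0,0],[0,0,0]]]'

```text
time_s: 2.08
tool_pos: [0.5254, -0.0463, 0.303]
tool_rot: [180.0, 0.1, 164.5]
force: [-0.8, 0.0, -0.8]
grip_width: 0.0522
```

```bash
cat >> h.py <<'E'
P0=np.array([0.63208,-0.05362,-0.28065])
def go(t):
    "shift in tool cm to world target"
    o=env.get_obs(); Rm=R.from_euler('xyz',o["tool_rot"],degrees=True).as_matrix()
    Rd=R.from_euler('xyz',[180,0,163.92],degrees=True).as_matrix()
    print("t",o["time_s"],"pos",np.round(o["tool_pos"],4),"rot",np.round(o["tool_rot"],2),"w",round(o["grip_width"],4))
    print("shift cm",np.round(Rm.T@(np.array(t)-o["tool_pos"])*100,2),"turn",np.round(R.from_matrix(Rm.T@Rd).as_rotvec(degrees=True),2))
    Rl=R.from_euler('z',P0[2]).as_matrix(); print("local mm",np.round(Rl.T@(o["tool_pos"]-np.r_[P0[:2],0])*1000,1),"F local",np.round(Rl.T@o["force"],2))
E
python3 - <<'E'
from h import *
go([.5347,-.0829,.21])
o=env.get_obs();c=env.read_camera("wrist");cv2.imwrite("pics/w1.png",c["image"]);np.save("w1.npy",np.r_[o["tool_pos"],o["tool_rot"]])
E
```

```text
t 2.0833 pos [ 0.5254 -0.0463  0.303 ] rot [1.7997e+02 8.0000e-02 1.6450e+02] w 0.0522
shift cm [-1.86 -3.28  9.3 ] turn [0.03 0.07 0.58]
local mm [-104.5  -22.5  303. ] F local [-0.73 -0.18 -0.76]
```

View pics/w1.png

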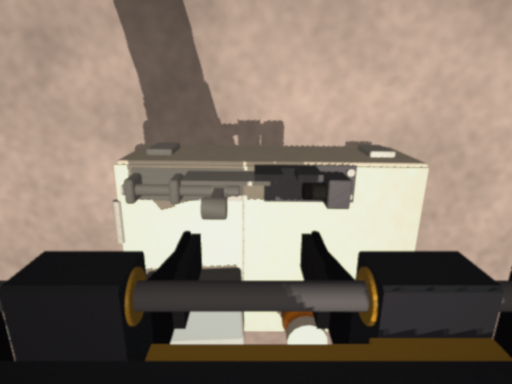

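```bash
cat >> h.py <<'E'
def wproj(c,pose,P):
    T=c["T_tool_cam"];Rm=R.from_euler('xyz',pose[3:],degrees=True).as_matrix()
    pc=((np.array(P)-pose[:3])@Rm-T[:3,3])@T[:3,:3]
    return np.c_[c["fx"]*pc[:,0]/pc[:,2]+c["cx"],c["fy"]*pc[:,1]/pc[:,2]+c["cy"]]
E
python3 - <<'E'
from h import *
c=env.read_camera("wrist");w=np.load("w1.npy")
print(wproj(c,w,loc(P0,[[-.085,-.055,.187],[-.11,.17,.11],[-.11,-.17,.11],[-.099,-.005,.154],[-.085,-.066,.187],[-.085,-.044,.187]])).round(1))
E
```

```text
[[212.  208.6]
 [430.9 163.5]
 [110.5 160.5]
 [268.2 183.2]
 [199.2 208.5]
 [224.7 208.7]]
```

>>> servo_tool --plan '[[0.6,[-1.9,-3.2,0],[0,0,0.5]],[0.6,[0,0,3],[0,0,0]],[0.6,[0,0,3],[0,0,0]],[0.6,[0,0,0],[0,0,0]],[0.6,[0,0,0],[0,0,0]]]'

```text
time_s: 2.6
tool_pos: [0.5366, -0.0714, 0.2433]
tool_rot: [179.6, 0.2, 165.1]
force: [-0.2, -0.2, 1.2]
grip_width: 0.0524
```

Run:
```python
from h import *
go(loc(P0,[-.085,-.054,.173]))
o=env.get_obs();c=env.read_camera("wrist");cv2.imwrite("pics/w2.png",c["image"]);w=np.r_[o["tool_pos"],o["tool_rot"]]
print(wproj(c,w,loc(P0,[[-.085,-.055,.187],[-.085,-.066,.197],[-.085,-.044,.197],[-.099,-.005,.154]])).round(1))
```

```text
t 2.6 pos [ 0.5366 -0.0714  0.2433] rot [179.62   0.22 165.06] w 0.0524
shift cm [-0.14 -1.1   7.02] turn [0.39 0.21 1.14]
local mm [-86.8 -43.5 243.3] F local [-0.13 -0.26  1.17]
[[232.2 214.2]
 [214.7 219.5]
 [248.3 220. ]
 [299.6 182.5]]
```

View pics/w2.png

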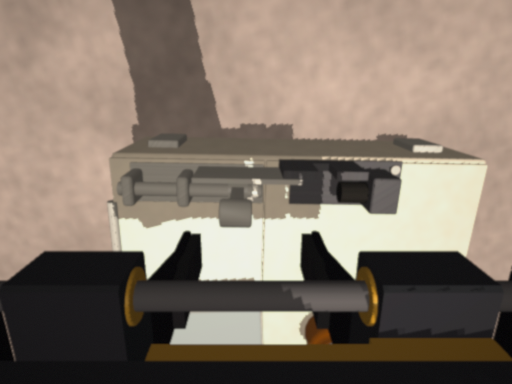

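>>> servo_tool --plan '[[0.6,[-0.15,-1.0,1.0],[0.4,0.2,1.1]],[0.6,[0,0,3],[0,0,0]],[0.6,[0,0,2.5],[0,0,0]],[0.6,[0,0,0],[0,0,0]],[0.6,[0,0,0],[0,0,0]]]'

```text
time_s: 3.07
tool_pos: [0.5397, -0.0797, 0.1828]
tool_rot: [179.9, 0.6, 164.2]
force: [0.2, -0.6, 1.0]
grip_width: 0.0521
```

Run:
```python
from h import *
go(loc(P0,[-.085,-.0525,.173]))
```

```text
t 3.0667 pos [ 0.5397 -0.0797  0.1828] rot [179.85   0.58 164.15] w 0.0521
shift cm [ 0.36 -0.19  0.98] turn [0.15 0.58 0.23]
local mm [-81.5 -50.6 182.8] F local [ 0.34 -0.53  1.03]
```

>>> servo_tool --plan '[[0.6,[0.4,-0.2,0.6],[0.1,0.6,0.2]],[0.6,[0,0,0.3],[0,0,0]],[0.6,[0,0,0],[0,0,0]]]'

```text
time_s: 3.32
tool_pos: [0.5371, -0.0808, 0.1771]
tool_rot: [179.9, 0.2, 163.9]
force: [0.3, 0.4, 0.2]
grip_width: 0.0525
```

Run:
```python
from h import *
go(loc(P0,[-.085,-.0525,.172]))
```

```text
t 3.3167 pos [ 0.5371 -0.0808  0.1771] rot [179.88   0.2  163.94] w 0.0525
shift cm [ 0.13 -0.01  0.51] turn [0.12 0.2  0.02]
local mm [-83.7 -52.4 177.1] F local [0.22 0.47 0.21]
```

>>> servo_tool --plan '[[0.6,[0.15,0,0.6],[0,0,0]],[0.35,[0,0,0],[0,0,0]],[0,[0,0,0],[0,0,0]],[0,[0,0,0],[0,0,0]],[0,[0,0,0],[0,0,0]],[0,[0,0,0],[0,0,0]],[0,[0,0,0],[0,0,0]],[0,[0,0,0],[0,0,0]]]' --force 12

```text
time_s: 3.98
tool_pos: [0.5372, -0.0808, 0.1734]
tool_rot: [179.8, 0.5, 163.9]
force: [0.1, 0.7, -0.7]
grip_width: 0.0218
```

Run:
```python
from h import *
go(loc(P0,[-.085,-.0525,.172]))
```

```text
t 3.9833 pos [ 0.5372 -0.0808  0.1734] rot [179.8    0.45 163.92] w 0.0218
shift cm [ 0.14 -0.02  0.14] turn [0.2  0.45 0.  ]
local mm [-83.6 -52.4 173.4] F local [-0.14  0.71 -0.67]
```

>>> servo_tool --plan '[[0,[0,0.7,0],[0,0,0]],[0,[0,0.7,0],[0,0,0]],[0,[0,0.7,0],[0,0,0]],[0,[0,0.7,0],[0,0,0]],[0,[0,0.7,0],[0,0,0]],[0,[0,0.7,0],[0,0,0]]]'

```text
time_s: 4.48
tool_pos: [0.549, -0.0397, 0.1734]
tool_rot: [180.0, 0.4, 163.8]
force: [-0.3, -1.8, 0.3]
grip_width: 0.0217
```

Run:
```python
from h import *
go(loc(P0,[-.085,0,.172]))
```

```text
t 4.4833 pos [ 0.549  -0.0397  0.1734] rot [179.99   0.42 163.77] w 0.0217
shift cm [0.14 0.97 0.14] turn [ 0.01  0.42 -0.15]
local mm [-83.7  -9.7 173.4] F local [ 0.25 -1.78  0.34]
```

>>> servo_tool --plan '[[0,[0,0.3,0],[0,0,0]],[0,[0,0.3,0],[0,0,0]],[0,[0,0.3,0],[0,0,0]]]'

```text
time_s: 4.73
tool_pos: [0.5525, -0.0277, 0.1733]
tool_rot: [180.0, 0.4, 163.9]
force: [-0.6, -2.1, -0.3]
grip_width: 0.0219
```

>>> servo_tool --plan '[[0,[0,0.2,0],[0,0,0]],[0,[0,0.2,0],[0,0,0]]]'

```text
time_s: 4.9
tool_pos: [0.5538, -0.0231, 0.1734]
tool_rot: [179.9, 0.4, 163.9]
force: [-0.5, -0.9, -1.0]
grip_width: 0.0216
```

>>> servo_tool --plan '[[0,[0,0.2,0],[0,0,0]],[0,[0,0.2,0],[0,0,0]]]'

```text
time_s: 5.07
tool_pos: [0.5549, -0.0193, 0.1734]
tool_rot: [180.0, 0.4, 163.9]
force: [-0.4, -2.9, 0.4]
grip_width: 0.0219
```

>>> servo_tool --plan '[[0,[0,0.2,0],[0,0,0]],[0,[0,0.2,0],[0,0,0]]]'

```text
time_s: 5.23
tool_pos: [0.5553, -0.0183, 0.1734]
tool_rot: [-179.8, 0.4, 163.8]
force: [-2.3, -5.7, 1.6]
grip_width: 0.0217
```

>>> servo_tool --plan '[[0,[0,0.2,0],[0,0,0]]]'

```text
time_s: 5.32
tool_pos: [0.5553, -0.0183, 0.1733]
tool_rot: [-179.7, 0.4, 163.7]
force: [-2.6, -5.0, 1.5]
grip_width: 0.022
```

Run:
```python
from h import *
go(loc(P0,[-.085,0,.172]))
```

```text
t 5.3167 pos [ 0.5553 -0.0183  0.1733] rot [-179.66    0.37  163.71] w 0.022
shift cm [ 0.14 -1.27  0.14] turn [-0.34  0.37 -0.21]
local mm [-83.6  12.7 173.3] F local [-1.12 -5.57  1.47]
```

>>> servo_tool --plan '[[0,[0,0.35,0],[-0.3,0.3,-0.2]]]'

```text
time_s: 5.4
tool_pos: [0.5557, -0.0172, 0.1733]
tool_rot: [-179.8, 0.1, 163.8]
force: [-1.9, -6.9, 0.7]
grip_width: 0.0218
```

>>> servo_tool --plan '[[0,[0,0.35,0],[-0.3,0,0]]]'

```text
time_s: 5.48
tool_pos: [0.556, -0.0168, 0.1733]
tool_rot: [-179.9, 0.0, 163.7]
force: [-3.5, -5.9, 3.1]
grip_width: 0.022
```

Run:
```python
from h import *
go(loc(P0,[-.085,0.0162,.172]))
```

```text
t 5.4833 pos [ 0.556  -0.0168  0.1733] rot [-1.7986e+02  2.0000e-02  1.6371e+02] w 0.022
shift cm [0.18 0.19 0.13] turn [-0.14  0.02 -0.21]
local mm [-83.2  14.3 173.3] F local [-1.77 -6.61  3.09]
```

>>> servo_tool --plan '[[0,[0.1,0.5,0],[-0.3,0,-0.2]],[0,[0.1,0.5,0],[-0.3,0,-0.2]]]'

```text
time_s: 5.65
tool_pos: [0.5562, -0.0154, 0.1734]
tool_rot: [-179.9, 0.1, 163.8]
force: [-0.8, -10.1, 0.9]
grip_width: 0.0216
```

Run:
```python
from h import *
go(loc(P0,[-.085,0.0168,.172]))
```

```text
t 5.65 pos [ 0.5562 -0.0154  0.1734] rot [-1.7986e+02  1.1000e-01  1.6377e+02] w 0.0216
shift cm [0.15 0.11 0.13] turn [-0.14  0.11 -0.15]
local mm [-83.5  15.7 173.4] F local [ 2.06 -9.91  0.94]
```

>>> servo_tool --plan '[[0,[0.35,0.5,0],[-0.2,0,-0.1]],[0,[0.35,0.5,0.05],[-0.2,0,-0.1]],[0,[0.35,0.5,0.07],[-0.2,0,-0.1]]]'

```text
time_s: 5.9
tool_pos: [0.5514, -0.0139, 0.1731]
tool_rot: [-179.5, 0.6, 163.4]
force: [-0.3, -10.8, 3.0]
grip_width: 0.0221
```

Run:
```python
from h import *
go(loc(P0,[-.085,0.0168,.172]))
```

```text
t 5.9 pos [ 0.5514 -0.0139  0.1731] rot [-179.46    0.6   163.41] w 0.0221
shift cm [-0.35  0.11  0.11] turn [-0.55  0.6  -0.51]
local mm [-88.5  15.8 173.1] F local [  2.71 -10.48   2.97]
```

>>> servo_tool --plan '[[0,[0.45,0.5,0.05],[-0.6,0.4,-0.4]],[0,[0.45,0.5,0.1],[-0.5,0.3,-0.3]],[0,[0.45,0.5,0.1],[-0.4,0.2,-0.2]]]'

```text
time_s: 6.15
tool_pos: [0.5438, -0.0113, 0.1719]
tool_rot: [180.0, 0.2, 163.7]
force: [-0.6, -11.3, 1.7]
grip_width: 0.0224
```

Run:
```python
from h import *
go(loc(P0,[-.085,0.0168,.172]))
```

```text
t 6.15 pos [ 0.5438 -0.0113  0.1719] rot [179.99   0.2  163.7 ] w 0.0224
shift cm [-1.16  0.07 -0.01] turn [ 0.01  0.2  -0.22]
local mm [-96.6  16.2 171.9] F local [  2.54 -11.     1.7 ]
```

>>> servo_tool --plan '[[0,[0.4,0.48,0.12],[-0.3,0.2,-0.3]],[0,[0.4,0.48,0.15],[-0.3,0.2,-0.3]]]'

```text
time_s: 6.32
tool_pos: [0.5393, -0.0101, 0.1704]
tool_rot: [180.0, 0.1, 163.9]
force: [-1.6, -10.0, 4.0]
grip_width: 0.0215
```

Run:
```python
from h import *
go(loc(P0,[-.085,0.0168,.172]))
```

```text
t 6.3167 pos [ 0.5393 -0.0101  0.1704] rot [1.7998e+02 1.1000e-01 1.6386e+02] w 0.0215
shift cm [-1.62  0.07 -0.15] turn [ 0.02  0.11 -0.06]
local mm [-101.2   16.2  170.4] F local [  1.2  -10.1    4.05]
```

>>> servo_tool --plan '[[0,[0.4,0.48,0.17],[-0.3,0.1,-0.3]],[0,[0.4,0.48,0.18],[-0.3,0.1,-0.3]]]'

```text
time_s: 6.48
tool_pos: [0.5349, -0.0088, 0.1685]
tool_rot: [180.0, 0.2, 164.0]
force: [-2.2, -10.4, 4.9]
grip_width: 0.0216
```

Run:
```python
from h import *
go(loc(P0,[-.085,0.0168,.172]))
```

```text
t 6.4833 pos [ 0.5349 -0.0088  0.1685] rot [179.98   0.21 164.02] w 0.0216
shift cm [-2.08  0.06 -0.34] turn [0.02 0.21 0.1 ]
local mm [-105.8   16.1  168.5] F local [  0.79 -10.6    4.85]
```

>>> servo_tool --plan '[[0,[0.4,0.48,0.2],[-0.3,0.1,-0.2]],[0,[0.4,0.48,0.22],[-0.3,0.1,-0.2]]]'

```text
time_s: 6.65
tool_pos: [0.5301, -0.0074, 0.1658]
tool_rot: [180.0, 0.3, 164.0]
force: [-1.8, -10.3, 4.0]
grip_width: 0.0223
```

Run:
```python
from h import *
go(loc(P0,[-.085,0.0168,.172]))
```

```text
t 6.65 pos [ 0.5301 -0.0074  0.1658] rot [179.97   0.27 163.98] w 0.0223
shift cm [-2.59  0.06 -0.61] turn [0.03 0.27 0.06]
local mm [-110.8   16.2  165.8] F local [  1.1  -10.42   3.98]
```

>>> servo_tool --plan '[[0,[0.4,0.48,0.25],[-0.3,0.1,-0.2]],[0,[0.4,0.48,0.28],[-0.3,0.1,-0.2]]]'

```text
time_s: 6.82
tool_pos: [0.5247, -0.0058, 0.1619]
tool_rot: [180.0, 0.2, 163.9]
force: [-2.9, -9.8, 4.4]
grip_width: 0.0216
```

Run:
```python
from h import *
go(loc(P0,[-.085,0.0168,.172]))
```

```text
t 6.8167 pos [ 0.5247 -0.0058  0.1619] rot [179.97   0.25 163.94] w 0.0216
shift cm [-3.14  0.06 -1.  ] turn [0.03 0.25 0.02]
local mm [-116.4   16.2  161.9] F local [ -0.03 -10.26   4.44]
```

>>> servo_tool --plan '[[0,[0.42,0.46,0.34],[-0.3,0.1,-0.2]],[0,[0.4,0.46,0.38],[-0.3,0.1,-0.2]],[0,[0.37,0.46,0.41],[-0.3,0.1,-0.2]]]'

```text
time_s: 7.07
tool_pos: [0.5155, -0.0032, 0.1521]
tool_rot: [179.9, 0.0, 163.9]
force: [-3.4, -10.8, 4.3]
grip_width: 0.022
```

```bash
cat >> h.py <<'E'
def arc():
    go([0,0,0]); o=env.get_obs(); l=R.from_euler('z',P0[2]).as_matrix().T@(o["tool_pos"]-np.r_[P0[:2],0])*1000
    th=np.arctan2(-(l[0]+83.6),l[2]-118.4); print("theta",round(th,3),"r",round(np.hypot(l[0]+83.6,l[2]-118.4),1))
E
python3 -c "
from h import *
arc()"
```

```text
t 7.0667 pos [ 0.5155 -0.0032  0.1521] rot [1.7994e+02 5.0000e-02 1.6391e+02] w 0.022
shift cm [ 49.63 -14.    15.15] turn [ 0.06  0.05 -0.01]
local mm [-126.    16.2  152.1] F local [ -0.29 -11.33   4.33]
theta 0.899 r 54.1
```

>>> servo_tool --plan '[[0,[0.35,0.46,0.45],[-0.2,0.1,-0.2]],[0,[0.31,0.46,0.48],[-0.2,0.1,-0.2]],[0,[0.27,0.46,0.5],[-0.2,0.1,-0.2]]]'

```text
time_s: 7.32
tool_pos: [0.5075, -0.001, 0.138]
tool_rot: [-179.7, -0.3, 163.9]
force: [-3.2, -9.8, 3.1]
grip_width: 0.0224
```

```bash
python3 -c "
from h import *
arc()"
```

```text
t 7.3167 pos [ 0.5075 -0.001   0.138 ] rot [-179.75   -0.31  163.91] w 0.0224
shift cm [ 48.72 -13.91  14.12] turn [-0.25 -0.31 -0.01]
local mm [-134.3   16.1  138. ] F local [ -0.39 -10.29   3.14]
theta 1.201 r 54.3
```

>>> servo_tool --plan '[[0,[0.2,0.44,0.5],[-0.3,0,-0.1]],[0,[0.15,0.44,0.5],[-0.3,-0.1,-0.1]],[0,[0.1,0.44,0.5],[-0.3,-0.1,-0.1]]]'

```text
time_s: 7.57
tool_pos: [0.5036, 0.0002, 0.1223]
tool_rot: [-179.8, -0.2, 163.7]
force: [-3.4, -10.1, 2.8]
grip_width: 0.0218
```

```bash
python3 -c "
from h import *
arc()"
```

```text
t 7.5667 pos [5.036e-01 2.000e-04 1.223e-01] rot [-179.76   -0.23  163.66] w 0.0218
shift cm [ 48.27 -14.14  12.48] turn [-0.24 -0.24 -0.26]
local mm [-138.3   16.2  122.3] F local [ -0.44 -10.67   2.81]
theta 1.501 r 54.9
```

>>> servo_tool --plan '[[0,[0,0.44,0.3],[-0.3,0,-0.2]]]'

```text
time_s: 7.65
tool_pos: [0.5033, 0.0004, 0.1185]
tool_rot: [-179.8, -0.3, 163.7]
force: [-4.7, -9.7, 2.7]
grip_width: 0.0217
```

>>> servo_tool --plan '[[0,[0,0.44,0.25],[-0.3,0,-0.2]]]'

```text
time_s: 7.73
tool_pos: [0.5032, 0.0003, 0.1155]
tool_rot: [-179.7, -0.4, 163.7]
force: [-2.7, -10.3, 2.5]
grip_width: 0.0219
```

```bash
python3 -c "
from h import *
arc()"
```

```text
t 7.7333 pos [5.032e-01 3.000e-04 1.155e-01] rot [-179.75   -0.41  163.71] w 0.0219
shift cm [ 48.21 -14.09  11.96] turn [-0.25 -0.41 -0.2 ]
local mm [-138.8   16.2  115.5] F local [  0.23 -10.6    2.46]
theta 1.623 r 55.3
```

Run:
```python
from h import *
o=env.get_obs();w=np.r_[o["tool_pos"],o["tool_rot"]]
c=env.read_camera("wrist");cv2.imwrite("pics/w3.png",c["image"])
print(wproj(c,w,loc(P0,[[-.140,.0162,.134],[-.085,.0162,.132],[-.11,0.0162,.11]])).round(1))
s=env.read_camera("scene");u=proj(s,loc(P0,[[-.140,.0162,.134],[-.140,.0162,.129]]));print(u)
a=s["image"][155:195,215:285]
cv2.imwrite("pics/m3.png",np.vstack([c["image"],cv2.resize(a,(512,216)[:2],interpolation=cv2.INTER_CUBIC)]))
```

```text
[[249.3 265.5]
 [249.8 357.7]
 [249.8 292.1]]
[[254.58074966 167.45652799]
 [254.5722587  168.42811961]]
```

View pics/m3.png

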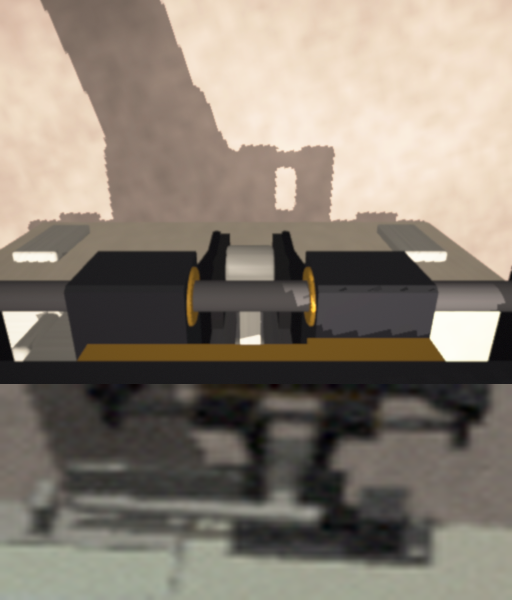

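>>> servo_tool --plan '[[0,[-0.05,0.44,0.3],[-0.3,-0.3,-0.2]]]'

```text
time_s: 7.92
tool_pos: [0.5036, 0.0004, 0.1125]
tool_rot: [-179.7, -0.2, 163.7]
force: [-7.6, -9.3, 17.0]
grip_width: 0.0218
```

>>> servo_tool --plan '[[0,[-0.05,0.44,0.3],[-0.3,-0.3,-0.2]]]'

```text
time_s: 8.0
tool_pos: [0.5042, 0.0005, 0.1106]
tool_rot: [-179.8, -0.0, 163.8]
force: [-8.8, -9.4, 17.2]
grip_width: 0.0217
```

```bash
python3 -c "
from h import *
arc();o=env.get_obs();print(o['wrist_torque'])"
```

```text
t 8.0 pos [5.042e-01 5.000e-04 1.106e-01] rot [-1.7978e+02 -2.0000e-02  1.6377e+02] w 0.0217
shift cm [ 48.4  -14.1   11.13] turn [-0.22 -0.02 -0.15]
local mm [-137.8   16.6  110.6] F local [ -5.84 -11.47  17.16]
theta 1.714 r 54.8
[-2.08835726  1.91588819 -0.03262665]
```

>>> servo_tool --plan '[[0,[0,0.4,0.1],[0,0,0]],[0,[0,0.25,0.1],[0,0,0]],[0,[0,0.1,0.1],[0,0,0]],[0,[0,0,0.05],[0,0,0]],[0,[0,0,0.05],[0,0,0]]]'

```text
time_s: 8.42
tool_pos: [0.5032, -0.0027, 0.111]
tool_rot: [-179.2, -0.3, 163.3]
force: [-1.4, 0.1, 1.9]
grip_width: 0.0218
```

```bash
python3 -c "
from h import *
arc()"
```

```text
t 8.4167 pos [ 0.5032 -0.0027  0.111 ] rot [-179.19   -0.31  163.26] w 0.0218
shift cm [ 48.21 -14.07  11.56] turn [-0.8  -0.32 -0.66]
local mm [-137.9   13.2  111. ] F local [-1.38 -0.32  1.89]
theta 1.706 r 54.8
```

>>> servo_tool --plan '[[0.35,[0,0,0],[0,0,0]],[0.5,[0,0,0],[0,0,0]],[0.5,[0,0,0],[0,0,0]],[0.5,[0,0,0],[0,0,0]],[0.5,[0,0,-1.5],[-0.8,-0.3,-0.6]],[0.5,[0,0,-3],[0,0,0]],[0.5,[0,0,-3],[0,0,0]],[0.5,[0,0,-3],[0,0,0]],[0.5,[0,0,0],[0,0,0]],[0.5,[0,0,0],[0,0,0]]]'

```text
time_s: 9.25
tool_pos: [0.5029, 0.0008, 0.2233]
tool_rot: [179.6, 0.0, 164.1]
force: [-0.1, 1.0, -1.0]
grip_width: 0.0432
```

Run:
```python
from h import *
arc()
o=env.get_obs();w=np.r_[o["tool_pos"],o["tool_rot"]]
c=env.read_camera("wrist")
P=[[-.085-.055*np.sin(t),.0142,.132+.055*np.cos(t)] for t in(1.54,1.4,1.25)]
print(wproj(c,w,loc(P0,P)).round(1))
s=env.read_camera("scene");print(proj(s,loc(P0,P)).round(1))
a=s["image"][155:195,215:285]
cv2.imwrite("pics/m4.png",np.vstack([c["image"],cv2.resize(a,(512,216),interpolation=cv2.INTER_CUBIC)]))
```

```text
t 9.25 pos [0.5029 0.0008 0.2233] rot [1.7956e+02 3.0000e-02 1.6415e+02] w 0.0432
shift cm [ 48.37 -13.99  22.2 ] turn [0.44 0.03 0.23]
local mm [-139.2   16.5  223.3] F local [-0.38  0.91 -0.97]
theta 0.487 r 118.8
[[245.8 196.1]
 [245.8 200.2]
 [245.7 206.3]]
[[254.  167.5]
 [254.  166.1]
 [254.  165. ]]
```

View pics/m4.png

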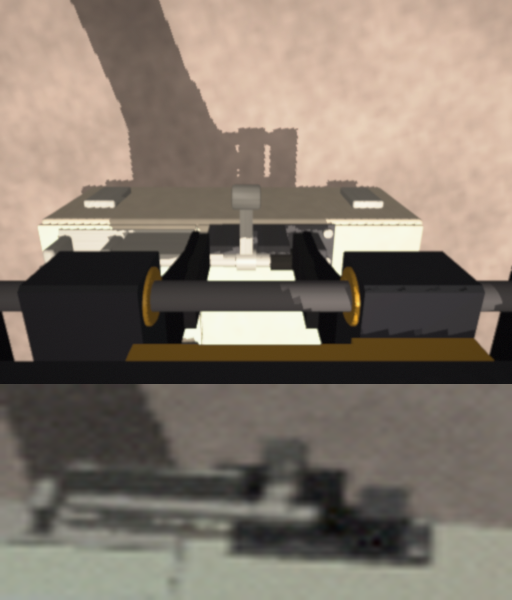

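```bash
python3 -c "
from cell import env
print(env.sign_off())"
```

```text
the job is handed in; nothing more can be done
None
```

The locker flap is bolted: the handle is fully down in the keeper's notch, and the gripper has let go and is clear above it. The job was handed in at about 9.3 s of robot time, and I saw no sign of the tip box, jar or bottles being touched.

- **Sliding and pressing:** I pinched the knob at 12 N and slid the bolt across until I felt the buffer, at about y 12 to 13 mm of the locker. I pressed about 4 mm further and held roughly 10 to 11 N on the buffer while turning the handle.
- **Turning down:** The handle passed the 0.3 to 0.5 rad range with no blocking force. At the bottom stop the force rose to about 17 N. I then eased off and opened the fingers.
- **Last checks:** The wrist picture shows the knob at pixel (246, 196), against (245.8, 196.1) expected for 1.54 rad. The scene picture gives about (253.7, 168), against (254, 167.5) expected.
- **What did not agree:** The stop came with the tool 5 to 10 mm lower than my arc predicted, probably because the knob shifted in the light pinch. When I eased off, the bolt also settled back about 3 mm, slightly more than the 2 mm of play I had estimated. That puts the contact estimate about 1 mm out and the press at up to 5 mm, still within the 2 to 6 mm range.

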